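Lock the microtome's block slide with its drop pin

ROBOT

A 7-joint arm with a two-finger parallel gripper is mounted at the origin on the work surface. World frame = base frame: x ahead of the robot, y to its left, z up, the work surface at z = 0. Lengths are in m, angles in rad, forces in N, time in s.
With the tool pointing down it reaches from about 0.4 to 0.85 m from the base axis. Payload 4.4 kg.
Tool frame: the origin (TCP) lies at the centre of the arm's flange, where the gripper is bolted on; the fingertips stand 199 mm ahead of it and the grasp point (between the pads) lies 180 mm ahead of it; z points along the fingers, y is the line along which they close (so a half turn about z gives the same grasp; the last joint's range is limited). The gripper opens to 94 mm and grips with 3 to 60 N. Pads are 16 mm wide; open, the fingers measure 119 mm over their backs; the gripper's body (75 mm by 177 mm) begins 78 mm behind the grasp point.
Start: joints at [1.156, 0.628, 0.038, 1.517, -0.027, 0.996, -0.02], TCP at [0.222, -0.611, 0.405] pointing down, gripper open.
Joint ranges: [-3.06, 3.06], [-0.37, 2.12], [-1.25, 1.32], [0.18, 2.47], [-1.1, 4.24], [0.23, 1.98], [-2.94, 2.94]. Speed limits (rad/s): [2.57, 2.57, 3.14, 3.14, 3.14, 3.14, 3.14].

INTERFACE

Orientations are given as [roll, pitch, yaw] about the fixed x, y, z axes, in that order (R = Rz(yaw) Ry(pitch) Rx(roll)).
In Python, from station import arm gives the robot as it stands.
- The arm moves only by the shell command python3 -m jog 'ROWS' [FORCE]. ROWS is text: rows parted by semicolons, each of 5 numbers parted by spaces: the closure, from -1 (fully open) to 1 (shut), then the shift along the world's x, y, z as a fraction of full scale, then the turn about the world's z as a fraction of full scale. A call has 1 to 12 rows; each row is the pose to reach, as a shift and turn from the pose commanded when the call began; what a row does not reach only later rows make up. Full scale, the value 1, is 0.2 m for a shift and 0.5 rad for a turn. A row lasts 1/8 s, in which the tool goes at most 62.5 mm and 10.7 degrees, less where a joint would pass 70% of its speed; a pose out of reach is approached as far as the arm can. A call with a number of a shift or a turn outside -1 to 1 is refused whole. A call with a gripper value outside its range is refused whole. The fingers move at their own pace and stop on an object; FORCE is the grip in N (left out, the last holds). Time passes only in rows, so rows that repeat a pose let the fingers close. It gives the time, the measured TCP pose, the force, the opening and the grip force at its end, in the units of the state.
- arm.get_obs(): the state, without advancing time (a new reading comes with each control period).
- arm.snapshot(name): name is "scene" or "top" or "wrist"; returns a dict with "color" (480x640x3 uint8, red, green, blue), "z_map" (480x640 float32, m along the optical axis (not along the pixel's ray), 0 where there is no reading), "intrinsics" (3x3 intrinsics, pixels), "dist" ([k1, k2, p1, p2, k3] as OpenCV has them; the pictures are not rectified), "extrinsics" (4x4, takes a point from world to camera coordinates). Camera axes: x right, y up, looking along -z (the intrinsics and any distortion apply to the point x, -y, -z); pixel columns grow to the right and rows downward; lengths in m; the calibration is good to about 2 mm. A picture is of the moment at which its call begins.
- arm.hand_in(): hands the job in; it is judged then, once.
The state is a dict: "clock": time; "qpos": joint angles; "joint_vel": joint speeds; "effort": joint torques, N m; "position": TCP position; "ee_rot": TCP orientation; "force": force on the tool from outside, world axes, zero at the start; "wrist_torque": the same for the moment, N m; "gripper_width": opening from 0.0 (shut) to 1.0 (fully open); "grasp_force": force on a finger pad.
Only numpy, scipy, OpenCV 4.12 (cv2) and the standard library are available. Lean on these libraries where they do the work, as an engineer would, in place of code of your own. Each camera call takes 0.05 s, during which the arm holds its last target. There are 200 camera calls.

TASK

Make the microtome safe for a blade change: take the red-headed lock pin from its parking block, put it down through the guide on the microtome, then ease the block slide along by its blue push plate until you feel the pin catch in the brass eye, and see that the pin goes fully home through the eye, its red head flush on the guide. Go by feel and never force the pin and the slide against each other; leave the mug, the slide tray and the brown bottle where they are.

Things in the scene. Friction and masses are not known exactly. Their poses are not given: they have to be found in the camera images.
- bed: Fixed cream microtome bed. Origin on the table straight below the pin guide's hole; z up; the block slide is pushed towards its +y. Base x -65..95, y -160..140 mm, rails up to z 36. Guide: dark block 40 x 40 mm, z 80..115, with a vertical 14 mm through hole, held by a column on its +x side (x 64..94, y -20..20, top 115). Below it the pin has free depth down to z 12.
- guide_top (a point): Centre of the mouth of the guide's hole, on the guide's flat top face, 115 mm above the table; axes as the bed's.
- carriage: Block slide: aluminium plate 100 x 210 x 10 mm (own y -95..115), axes as the bed's, origin on its underside, 36 mm above the table. Slides along bed y with 2 to 3 N friction, stays where left; origin travels bed y -40..+30. A specimen clamp at own y 71..105, top 84 mm above the table. It carries the brass eye plate (see eye_mid).
- eye_mid (a point): Point on the slide at the middle of the eye's setting range, 52 mm above the table, on the top face of the brass eye plate (60 x 96 x 6 mm). The eye, a vertical 15 mm through hole, is clamped anywhere within 9 mm of this point along y (x the same); its setting is not measured: find it by feel or sight. At the start it lies short of the guide, towards bed -y.
- push_face (a point): Middle of the -y face of the slide's blue push plate (50 mm wide in x, 10 mm thick, standing 46 to 108 mm above the table). The point is 81 mm above the table, 90 mm from eye_mid towards -y. Pushing it towards bed +y moves the slide.
- pin: Loose steel lock pin, 0.1 kg, 119 mm long: shank 12 mm thick, 93 mm long, nose tapered to 6 mm over the last 8 mm; red round head 28 mm wide, 26 mm tall. Origin at the tip, z towards the head. Starts upright in the parking block, tip 15 mm and head 108 to 134 mm above the table. Collar height when standing on the eye plate in the guide 145 mm, fully home 115 mm.
- pin_collar (a point): Centre of the underside of the pin's red head, 93 mm from the tip.
- stand: Grey parking block, fixed, 70 x 70 x 50 mm, with a 14 mm hole 35 mm deep in the middle of its top; origin at the centre of its underside.
- mug: White mug, loose, 90 mm across and 90 mm tall, handle at its +y; origin at the centre of its underside. Leave alone.
- slide_tray: White open tray for glass slides, loose, 110 x 80 x 35 mm; origin at the centre of its underside. Leave alone.
- reagent: Brown bottle, loose, 60 mm across and 130 mm tall; origin at the centre of its underside. Leave alone.
Not all that is in view belongs to the job. Of the things shaped like the pin, the steel one is meant.

How it is judged:
At the end, for the whole second after the job is handed in: The lock pin stands in the guide and right through the eye of the slide: its collar within 3 mm of the guide's top face and within 4 mm of the hole's axis, upright within 0.12 rad, at rest and released (horizontal distance between pin_collar and guide_top below 0.004 m and z of pin_collar in the frame of guide_top between -0.004 and 0.003 m and angle between pin's own z axis and vertical below 0.12 rad and linear speed of pin below 0.02 m/s); the robot touches nothing.
It fails at once if the pin and the block slide are forced against each other with more than 40 N (contact force between pin and carriage above 40 N).
It fails at once if the mug is moved by more than 20 mm (distance of mug from where it was at the start of the episode above 0.02 m).
It fails at once if the slide tray is moved by more than 20 mm (distance of slide_tray from where it was at the start of the episode above 0.02 m).
It fails at once if the brown bottle is moved by more than 20 mm (distance of reagent from where it was at the start of the episode above 0.02 m).
It also fails if it takes over 51 s, if anything falls off the work surface, if the arm or the gripper's body presses on something with over 40 N, if the wrist force passes 120 N, or if a joint passes its speed limit or range.

## Working session

There is one attempt and no reset: what is moved stays moved. The work goes in short steps, Python scripts to look and compute and a shell command to move; the robot and the scene stay as the last step left them, time stands still between calls to the robot, and variables do not carry over. Pictures are saved under pics/ and viewed, at most 10 in all, crops included, and the job is handed in when it is done.

```bash
mkdir -p pics
cat > h.py <<'E'
import numpy as np,cv2
from station import arm
def snap(n,f):
    s=arm.snapshot(n); np.savez('pics/'+f+'.npz',**s); cv2.imwrite('pics/'+f+'.png',s['color'][:,:,::-1]); return s
def load(f): return dict(np.load('pics/'+f+'.npz'))
def ray(s,u,v):
    p=cv2.undistortPoints(np.array([[[u,v]]],float),s['intrinsics'],s['dist'])[0,0]
    E=s['extrinsics'];R=E[:3,:3];return -R.T@E[:3,3], R.T@np.array([p[0],-p[1],-1])
def at_z(s,u,v,z):
    o,d=ray(s,u,v);return o+d*(z-o[2])/d[2]
def at_d(s,u,v):
    o,d=ray(s,u,v);return o+d*s['z_map'][int(v),int(u)]
def proj(s,P):
    E=s['extrinsics'];c=E[:3,:3]@np.asarray(P,float)+E[:3,3]
    return cv2.projectPoints(np.array([[c[0],-c[1],-c[2]]]),np.zeros(3),np.zeros(3),s['intrinsics'],s['dist'])[0][0,0]
E
python3 - <<'E'
from h import *
snap('top','top0');snap('scene','scene0')
o=arm.get_obs();print({k:np.round(v,3) for k,v in o.items()})
E
```

```text
{'clock': np.float64(0.1), 'qpos': array([ 1.156,  0.629,  0.038,  1.518, -0.027,  0.996, -0.02 ]), 'joint_vel': array([-0.002, -0.004,  0.   , -0.003,  0.   , -0.002,  0.002]), 'effort': array([ 3.0000e-03, -5.5079e+01,  1.1470e+00, -1.8712e+01, -5.2000e-02,
        1.9000e-02,  0.0000e+00]), 'position': array([ 0.222, -0.611,  0.404]), 'ee_rot': array([-3.14 ,  0.   ,  0.349]), 'force': array([-0.712,  0.505, -0.471]), 'wrist_torque': array([-0.026,  0.063, -0.033]), 'grasp_force': np.float64(0.0), 'gripper_width': np.float64(1.001)}
```

View pics/top0.png

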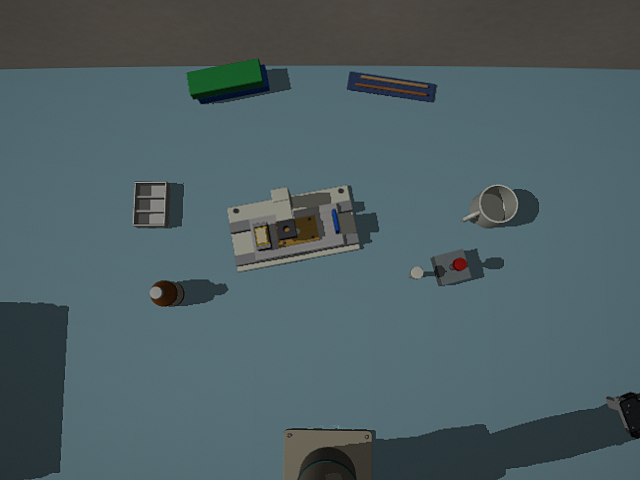

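View pics/scene0.png

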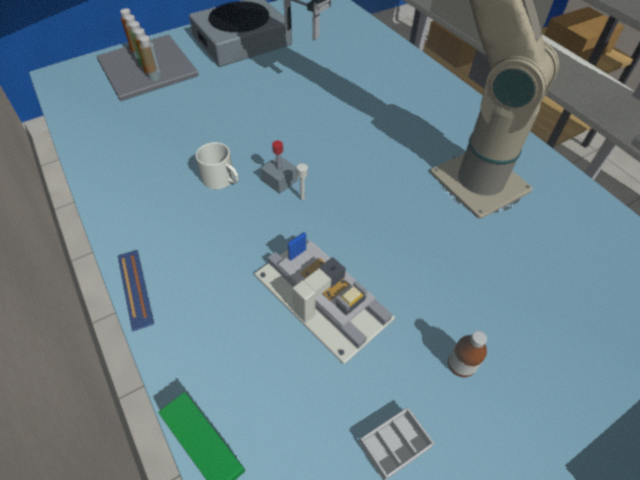

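The top view shows the red-headed pin in the grey block at about (460,264), a white-headed pin-like thing at (416,273), the guide at (287,230) and the blue plate at (336,221). The red-headed one fits the description; the crop below should confirm it.

Run:
```python
from h import *
t=load('top0')['color'][:,:,::-1];s=load('scene0')['color'][:,:,::-1]
c=lambda im,x,y,w,h,k:cv2.resize(im[y:y+h,x:x+w],None,fx=k,fy=k,interpolation=cv2.INTER_CUBIC)
a=c(t,220,175,150,100,5)
b=np.hstack([c(t,400,235,94,60,4),c(s,250,130,93,60,4)])
im=np.vstack([a[:, :748],b[:100*0+240,:748]])
print(im.shape); im=cv2.resize(im,None,fx=600/im.shape[0],fy=600/im.shape[0]); cv2.imwrite('pics/crop1.png',im)
print(im.shape)
```

```text
(740, 748, 3)
(600, 606, 3)
```

View pics/crop1.png

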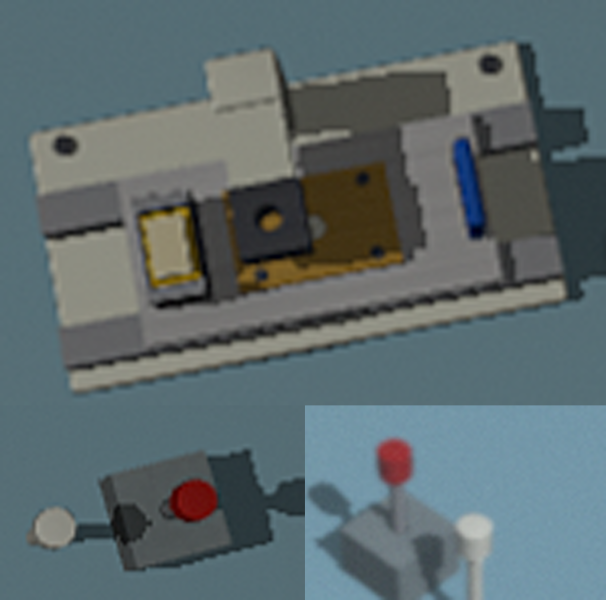

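The crop confirms it: red head on a steel shank in the block at top (459.5,264.3). The white one at (416,273) stands outside the block, so it is a decoy. The guide hole is at about (286.6,229.3) and the eye shows as a grey disc at about (298,231).

Run:
```python
from h import *
np.set_printoptions(precision=4,suppress=True)
s=load('top0');k=3000/740
c=lambda x,y:(220+x/k-.4,175+y/k-.4)
for n,p,z in [('guide',c(270,220),.115),('eye',c(316,227),.052),('pushtop R/up',c(460,142),.108),('pushtop R low',c(477,234),.108)]:
    print(n,p,at_z(s,*p,z),at_d(s,*p))
for n,p in [('nearL',c(75,383)),('nearR',c(560,292)),('farR',c(515,48)),('farL',c(38,140)),('clamp',c(167,244))]:
    q=at_d(s,*p);print(n,q)
# red head centroid
im=s['color'].astype(int);m=(im[...,0]>110)&(im[...,1]<60)&(im[...,2]<60)
ys,xs=np.nonzero(m);print(len(xs),xs.mean(),ys.mean(),at_z(s,xs.mean(),ys.mean(),.134),np.median(s['z_map'][m]), at_d(s,xs.mean(),ys.mean()))
# guide dark mask by height
H=np.zeros((480,640));P={}
pts=[(u,v,at_d(s,u,v)) for u in range(220,370) for v in range(175,275)]
g=np.array([p for u,v,p in pts if .111<p[2]<.119]);print(len(g),g.min(0),g.max(0),g.mean(0))
b=np.array([p for u,v,p in pts if im[v,u,2]>100 and im[v,u,0]<60 and im[v,u,1]<90 and p[2]>.1]);print('blue',len(b),b.min(0),b.max(0),b.mean(0))
st=np.array([at_d(s,u,v) for u in range(425,480) for v in range(240,295)])
st=st[(st[:,2]>.045)&(st[:,2]<.056)];r=cv2.minAreaRect((st[:,:2]*1000).astype(np.float32));print('stand',r)
s2=load('scene0');im=s2['color'].astype(int);m=(im[...,0]>130)&(im[...,1]<70)&(im[...,2]<70)
ys,xs=np.nonzero(m);i=(xs>260)&(xs<290)&(ys<160);print('scene red',i.sum(),at_z(s2,xs[i].mean(),ys[i].mean(),.121))
print(s['extrinsics'])
```

```text
guide (286.20000000000005, 228.86666666666665) [0.5572 0.0956 0.115 ] [0.5664 0.1012 0.0519]
eye (297.5466666666667, 230.59333333333333) [0.5625 0.0746 0.052 ] [0.5685 0.0775 0.0096]
pushtop R/up (333.06666666666666, 209.62666666666667) [ 0.6027 -0.0082  0.108 ] [ 0.6026 -0.0083  0.1084]
pushtop R low (337.26, 232.32) [ 0.5514 -0.0181  0.108 ] [ 0.557  -0.0182  0.0679]
nearL [0.474  0.2193 0.0081]
nearR [ 0.5305 -0.0678  0.0126]
farR [ 0.6785 -0.0404  0.0085]
farL [0.6193 0.2453 0.0137]
clamp [0.5477 0.1564 0.0826]
22 456.95454545454544 264.72727272727275 [ 0.4792 -0.2775  0.134 ] 1.1861215 [ 0.4791 -0.2772  0.1353]
589 [ 0.5385 -0.0129  0.111 ] [0.6529 0.1339 0.1184] [0.5939 0.1043 0.1137]
blue 63 [ 0.5586 -0.0174  0.1017] [ 0.602  -0.0059  0.1113] [ 0.5806 -0.0118  0.1064]
stand ((482.83709716796875, -285.40777587890625), (70.43714904785156, 73.0054702758789), 15.222899436950684)
scene red 61 [ 0.4796 -0.2895  0.121 ]
[[ 0.012  -0.9996 -0.0242  0.0145]
 [ 0.9919  0.0088  0.1268 -0.5455]
 [-0.1266 -0.0256  0.9916 -1.2636]
 [ 0.      0.      0.      1.    ]]
```

Run:
```python
from h import *
np.set_printoptions(precision=4,suppress=True)
O=[];D=[]
for f,b in [('top0',(445,475,250,280)),('scene0',(262,295,130,162))]:
    s=load(f);im=s['color'].astype(int)
    m=(im[...,0]>1.8*im[...,1])&(im[...,0]>1.8*im[...,2])&(im[...,0]>50)
    k=np.zeros_like(m);k[b[2]:b[3],b[0]:b[1]]=1;m&=k
    ys,xs=np.nonzero(m);print(f,len(xs),xs.min(),xs.max(),ys.min(),ys.max(),xs.mean(),ys.mean(),at_z(s,xs.mean(),ys.mean(),.134 if f=='top0' else .121))
    q=np.array([at_d(s,x,y) for x,y in zip(xs,ys)]);t=q[q[:,2]>.130];print(' top pts',len(t),t.mean(0),t.min(0),t.max(0))
    o,d=ray(s,xs.mean(),ys.mean());O.append(o);D.append(d/np.linalg.norm(d))
A=sum(np.eye(3)-np.outer(d,d) for d in D);B=sum((np.eye(3)-np.outer(d,d))@o for o,d in zip(O,D));print('tri',np.linalg.solve(A,B))
s=load('top0')
# guide block top: fit rectangle in bed frame
for yaw in (.19,.2):
  pass
im=s['color'].astype(int)
g=np.array([at_d(s,u,v) for u in range(270,305) for v in range(212,245) if im[v,u].max()<60])
g=g[(g[:,2]>.108)&(g[:,2]<.12)];r=cv2.minAreaRect((g[:,:2]*1000).astype(np.float32));print('guide rect',r,len(g))
for n,p in [('white',(416,273))]:print(n,at_z(s,*p,.134),at_d(s,*p))
o=[at_d(s,u,v) for u,v in [(493,200),(150,205),(160,292)]];print(o)
```

```text
top0 148 452 466 258 270 459.18918918918916 263.86486486486484 [ 0.4811 -0.2824  0.134 ]
 top pts 110 [ 0.4822 -0.2849  0.1336] [ 0.4696 -0.2979  0.1304] [ 0.4941 -0.2713  0.1399]
scene0 91 273 281 141 153 277.3736263736264 146.71428571428572 [ 0.4821 -0.2876  0.121 ]
 top pts 52 [ 0.4851 -0.2826  0.1341] [ 0.474  -0.2957  0.1301] [ 0.4954 -0.2692  0.1374]
tri [ 0.4826 -0.2853  0.1228]
guide rect ((558.603759765625, 97.10842895507812), (37.960792541503906, 40.30815505981445), 11.196533203125) 266
white [ 0.4605 -0.1887  0.134 ] [ 0.4617 -0.1913  0.1162]
[array([ 0.6491, -0.3979,  0.0031]), array([0.631 , 0.446 , 0.0003]), array([0.4131, 0.3693, 0.1282])]
```

```bash
python3 -m jog '-1 0.1 0.1 0 0.35; -1 0.3 0.3 0 0.7; -1 0.5 0.6 0 1; -1 0.7 0.85 0 1; -1 0.9 1 0 1; -1 0.9 1 0 1'
```

```text
clock: 0.85
position: [0.4068, -0.4061, 0.4046]
ee_rot: [3.142, -0.004, 0.859]
force: [-1.5, -0.8, 0.7]
gripper_width: 0.999
grasp_force: 0.0
```

```bash
python3 -m jog '-1 0.2 0.3 0 0.37; -1 0.4 0.63 0 0.74; -1 0.4 0.63 -0.1 1; -1 0.4 0.63 -0.2 1; -1 0.4 0.63 -0.2 1' ; python3 -m jog '-1 0 0 0 0.37; -1 0 0 0 0.74; -1 0 0 0 0.84; -1 0 0 0 0.84; -1 0 0 0 0.84'
python3 - <<'E'
from h import *
s=snap('wrist','w1');print(arm.get_obs()['position'],arm.get_obs()['ee_rot'],proj(s,[.4825,-.285,.134]))
E
```

```text
clock: 1.48
position: [0.4811, -0.2854, 0.3632]
ee_rot: [-3.138, -0.0, 1.348]
force: [-0.2, -1.1, 0.7]
gripper_width: 1.004
grasp_force: 0.0
clock: 2.1
position: [0.4819, -0.2856, 0.3651]
ee_rot: [3.141, 0.001, 1.767]
force: [-1.1, -1.4, 0.1]
gripper_width: 0.998
grasp_force: 0.0
[ 0.48202465 -0.28529958  0.36499657] [3.14149689e+00 5.02397454e-04 1.76722793e+00] [327.93646631 269.48188212]
```

View pics/w1.png

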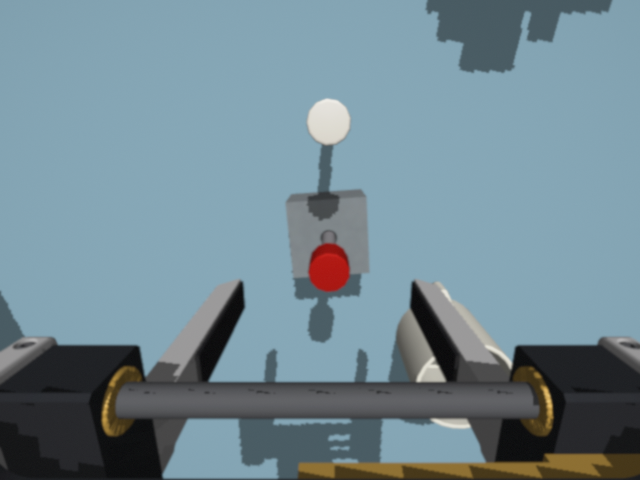

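The head top is at (329,268) and the predicted position was (328,269.5), so the pin position holds to under 1 mm. The white decoy at (329,121) is clear of the fingers.

```bash
python3 -m jog '-1 0 0 -0.15 0; -1 0 0 -0.265 0; -1 0 0 -0.265 0; 0.3 0 0 -0.265 0; 0.6 0 0 -0.265 0; 1 0 0 -0.265 0; 1 0 0 -0.265 0; 1 0 0 -0.265 0; 1 0 0 -0.265 0' 25
```

```text
clock: 3.28
position: [0.4821, -0.2849, 0.3117]
ee_rot: [-3.142, -0.0, 1.769]
force: [0.9, -0.2, 0.4]
gripper_width: 0.396
grasp_force: 0.0
```

```bash
python3 -m jog '1 0 0 0 0; 1 0 0 0 0; 1 0 0 0 0; 1 0 0 0 0' 25
```

```text
clock: 3.78
position: [0.4822, -0.2848, 0.3117]
ee_rot: [3.141, -0.0, 1.769]
force: [-0.0, 0.5, 0.1]
gripper_width: 0.29
grasp_force: 25.0
```

```bash
python3 -m jog '1 0 0 0.2 0; 1 0 0 0.45 0; 1 0 0 0.7 0; 1 0.1 0.2 0.7 0; 1 0.2 0.5 0.7 0; 1 0.3 0.75 0.7 0; 1 0.35 0.95 0.7 0; 1 0.35 0.95 0.7 0' ; python3 -m jog '1 0 0.25 0 0; 1 0 0.5 0 0; 1 0 0.75 0 0;1 0.03 0.85 0 0; 1 0.03 0.85 0 0; 1 0.03 0.85 0 0'
python3 - <<'E'
from h import *
np.set_printoptions(precision=4,suppress=True)
o=arm.get_obs();print(o['position'],o['ee_rot'],o['force'])
s=snap('wrist','w2');t=snap('top','t2');c=snap('scene','s2')
for k,x in (('w',s),('t',t),('s',c)):print(k,proj(x,[.558,.096,.115]),proj(x,[*o['position'][:2],o['position'][2]-.199-.097]),proj(x,[*o['position'][:2],o['position'][2]-.199-.004]))
im=np.hstack([s['color'][:,120:520],cv2.resize(c['color'][170:350,250:400],(400,480),interpolation=cv2.INTER_CUBIC)])[:,:,::-1]
cv2.imwrite('pics/m2.png',im)
E
```

```text
clock: 4.78
position: [0.5526, -0.0906, 0.4517]
ee_rot: [3.141, -0.002, 1.776]
force: [-0.3, 0.1, -1.3]
gripper_width: 0.296
grasp_force: 25.0
clock: 5.52
position: [0.5584, 0.0725, 0.4513]
ee_rot: [-3.14, 0.002, 1.765]
force: [0.5, 0.6, -1.4]
gripper_width: 0.296
grasp_force: 25.0
[0.5584 0.0725 0.4513] [-3.1404  0.0018  1.7654] [ 0.5192  0.5732 -1.3915]
w [331.6804 205.5976] [327.2885 241.8006] [327.4785 287.2489]
t [286.0129 228.4887] [295.2889 225.6433] [291.992  218.5683]
s [332.8035 267.0672] [327.2724 247.8832] [328.8841 218.434 ]
```

View pics/m2.png

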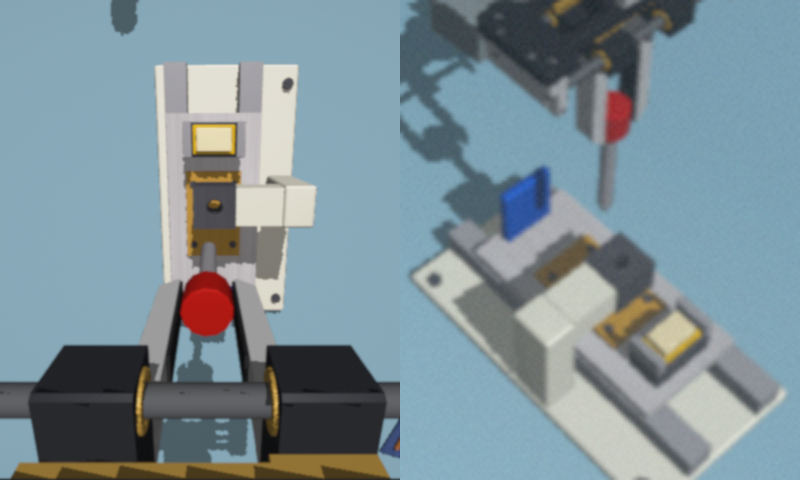

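In the wrist view (crop offset 120) the guide hole is at (334,205.5), against (331.7,205.6) predicted. The pin tip is at about (328.5,243). The net correction is about +1 mm along bed x.

```bash
python3 -m jog '1 0.005 0.107 0 0; 1 0.005 0.107 0 0; 1 0.005 0.107 -0.05 0;1 0.005 0.107 -0.05 0; 1 0.005 0.107 -0.05 0'
python3 - <<'E'
from h import *
np.set_printoptions(precision=4,suppress=True)
o=arm.get_obs();print(o['position'],o['ee_rot'],o['force'])
s=snap('wrist','w3');c=snap('scene','s3');t=snap('top','t3')
for k,x in (('w',s),('s',c)):print(k,proj(x,[.558,.096,.115]),proj(x,[*o['position'][:2],o['position'][2]-.199-.097]))
f=lambda i,x,y:cv2.resize(i['color'][y:y+120,x:x+100],(400,480),interpolation=cv2.INTER_CUBIC)
cv2.imwrite('pics/m3.png',np.hstack([f(s,280,150),f(c,285,190)])[:,:,::-1])
E
```

```text
clock: 6.3
position: [0.5592, 0.0959, 0.4414]
ee_rot: [-3.141, 0.0, 1.768]
force: [0.1, 0.3, -0.3]
gripper_width: 0.293
grasp_force: 25.0
[0.5592 0.0959 0.4414] [-3.141   0.0002  1.7679] [ 0.141   0.3285 -0.2582]
w [325.7274 232.6159] [327.0225 242.3057]
s [332.8035 267.0672] [332.9079 258.855 ]
```

View pics/m3.png

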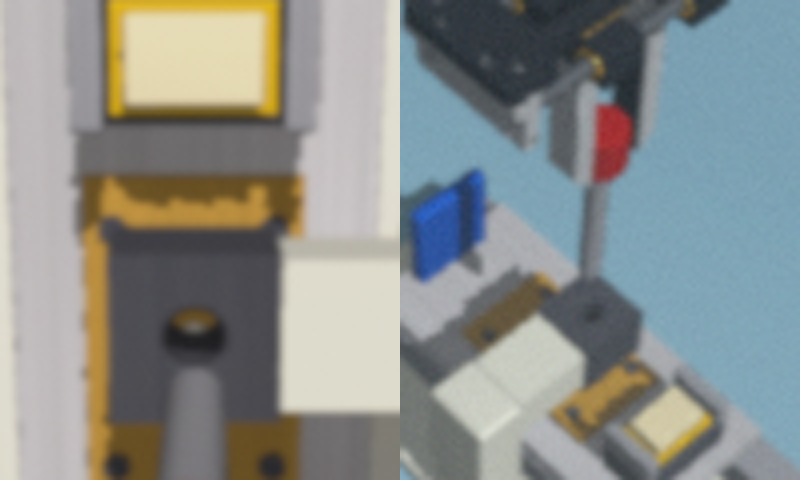

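```bash
python3 -m jog '1 0.001 0.0065 -0.05 0; 1 0.001 0.0065 -0.12 0; 1 0.001 0.0065 -0.14 0; 1 0.001 0.0065 -0.155 0; 1 0.001 0.0065 -0.17 0; 1 0.001 0.0065 -0.17 0'
```

```text
clock: 7.2
position: [0.5594, 0.0978, 0.4076]
ee_rot: [3.142, -0.0, 1.769]
force: [0.5, 0.8, -0.8]
gripper_width: 0.292
grasp_force: 25.0
```

```bash
python3 -m jog '1 0 0 -0.01 0; 1 0 0 -0.02 0; 1 0 0 -0.03 0; 1 0 0 -0.03 0'
```

```text
clock: 7.7
position: [0.5593, 0.0978, 0.4015]
ee_rot: [-3.141, -0.0, 1.769]
force: [0.9, 1.3, -0.8]
gripper_width: 0.294
grasp_force: 25.0
```

```bash
python3 -m jog '1 0 0 -0.015 0; 1 0 0 -0.03 0; 1 0 0 -0.045 0; 1 0 0 -0.045 0'
```

```text
clock: 8.2
position: [0.5593, 0.0978, 0.3923]
ee_rot: [-3.141, -0.0, 1.769]
force: [-0.4, -0.5, -0.1]
gripper_width: 0.29
grasp_force: 25.0
```

```bash
python3 -m jog '1 0 0 -0.03 0; 1 0 0 -0.06 0; 1 0 0 -0.09 0; 1 0 0 -0.12 0; 1 0 0 -0.15 0; 1 0 0 -0.17 0; 1 0 0 -0.185 0; 1 0 0 -0.185 0'
```

```text
clock: 9.2
position: [0.5593, 0.0978, 0.3555]
ee_rot: [-3.141, -0.0, 1.769]
force: [0.7, 0.7, -1.4]
gripper_width: 0.293
grasp_force: 25.0
```

```bash
python3 -m jog '1 0 0 -0.01 0; 1 0 0 -0.02 0; 1 0 0 -0.028 0; 1 0 0 -0.028 0; 0.3 0 0 -0.028 0; -0.3 0 0 -0.028 0; -0.3 0 0 -0.028 0;-0.3 0 0 -0.028 0;-0.3 0 0 0.15 0;-0.3 0 0 0.4 0;-0.3 0 0 0.4 0'
python3 - <<'E'
from h import *
np.set_printoptions(precision=4,suppress=True)
t=snap('top','t4');c=snap('scene','s4');w=snap('wrist','w4')
f=lambda i,x,y:cv2.resize(i['color'][y:y+120,x:x+100],(400,480),interpolation=cv2.INTER_CUBIC)
cv2.imwrite('pics/m4.png',np.hstack([f(t,260,170),f(c,265,190)])[:,:,::-1])
im=t['color'].astype(int)
b=np.array([(u,v) for u in range(325,350) for v in range(200,245) if im[v,u,2]>80 and im[v,u,0]<60 and im[v,u,1]<90]);q=np.array([at_d(t,*p) for p in b]);print(len(b),b.min(0),b.max(0),q.mean(0))
q=q[q[:,2]>.1];Y=q[:,:2]@np.array([-.194,.981])-np.array([.5595,.0975])@np.array([-.194,.981]);X=q[:,:2]@np.array([.981,.194])-np.array([.5595,.0975])@np.array([.981,.194]);print('plate bedY',Y.min(),Y.max(),Y.mean(),'bedX',X.min(),X.max())
E
```

```text
clock: 10.58
position: [0.5604, 0.0985, 0.4394]
ee_rot: [3.134, -0.0, 1.769]
force: [-1.1, 0.2, -0.2]
gripper_width: 0.653
grasp_force: 0.0
87 [332 209] [338 230] [ 0.5783 -0.0125  0.1202]
plate bedY -0.11662753140024726 -0.07372140779228006 -0.11158489019965374 bedX -0.19655325344841645 0.02316947889826282
```

View pics/m4.png

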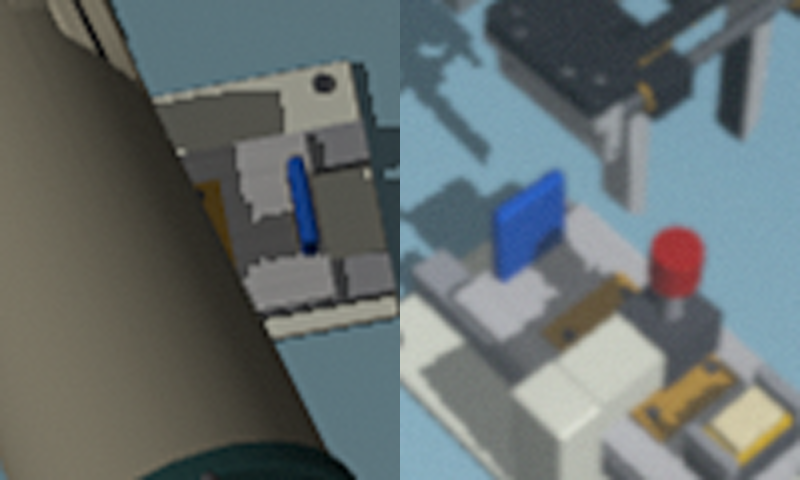

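The scene view shows the pin standing in the guide, released, with its red head at crop (676,262). The blue plate's -y face is at bed y of about -117 mm. Next I go behind the plate with the fingers shut.

```bash
python3 -m jog '-0.3 0.05 -0.25 0 0; 0.5 0.1 -0.5 0 0; 1 0.15 -0.76 0 0; 1 0.15 -0.76 0 0; 1 0.15 -0.76 -0.3 0; 1 0.15 -0.76 -0.6 0; 1 0.15 -0.76 -0.79 0; 1 0.15 -0.76 -0.79 0; 1 0.15 -0.76 -0.79 0'
python3 - <<'E'
from h import *
np.set_printoptions(precision=4,suppress=True)
o=arm.get_obs();d=o['position'][:2]-np.array([.5593,.0978]);print(o['position'],o['force'],o['gripper_width'],'bed x,y',d@[.981,.194],d@[-.194,.981])
E
```

```text
clock: 11.85
position: [0.5898, -0.0533, 0.2786]
ee_rot: [3.14, -0.0, 1.77]
force: [1.5, 0.4, 0.3]
gripper_width: 0.005
grasp_force: 0.0
[ 0.5898 -0.0533  0.2786] [1.4781 0.4089 0.3278] 0.00466460662751016 bed x,y 0.0006385292077724578 -0.15413987131203052
```

```bash
python3 -m jog '1 -0.01 0.05 0 0; 1 -0.019 0.098 0 0; 1 -0.023 0.118 0 0; 1 -0.023 0.118 0 0'; python3 -m jog '1 -0.002 0.01 0 0;1 -0.004 0.02 0 0;1 -0.006 0.03 0 0;1 -0.008 0.04 0 0; 1 -0.008 0.04 0 0'
```

```text
clock: 12.35
position: [0.5848, -0.0299, 0.2781]
ee_rot: [3.141, 0.0, 1.77]
force: [-0.2, 0.3, 0.0]
gripper_width: 0.006
grasp_force: 0.0
clock: 12.98
position: [0.5832, -0.0228, 0.2776]
ee_rot: [-3.141, 0.0, 1.769]
force: [0.4, -1.1, 0.5]
gripper_width: 0.002
grasp_force: 1.3
```

```bash
python3 -m jog '1 -0.002 0.01 0 0;1 -0.004 0.02 0 0;1 -0.006 0.03 0 0;1 -0.008 0.04 0 0; 1 -0.008 0.04 0 0'; python3 -m jog '1 -0.0015 0.0075 0 0;1 -0.003 0.015 0 0;1 -0.0045 0.0225 0 0;1 -0.006 0.03 0 0; 1 -0.006 0.03 0 0'
cat > st.py <<'E'
from h import *
np.set_printoptions(precision=4,suppress=True)
o=arm.get_obs();d=o['position'][:2]-np.array([.5593,.0978]);f=o['force']
print('bed x,y',d@[.981,.194],d@[-.194,.981],'Fbed y',f[:2]@[-.194,.981],f,o['clock'])
s=arm.snapshot('scene');im=s['color'].astype(int)
m=(im[...,0]>1.8*im[...,1])&(im[...,0]>1.8*im[...,2])&(im[...,0]>50);m[:200]=0;m[300:]=0;m[:,:290]=0;m[:,370:]=0
ys,xs=np.nonzero(m);print('red',len(xs),xs.mean().round(1),ys.mean().round(1),ys.min(),ys.max())
im=im.copy();b=(im[...,2]>100)&(im[...,0]<60)&(im[...,1]<100);b[:200]=0;b[300:]=0;b[:,:265]=0;b[:,360:]=0
ys,xs=np.nonzero(b);print('blue',len(xs),xs.mean().round(1),ys.mean().round(1))
E
python3 st.py
python3 - <<'E'
from h import *
s=load('s4');print([proj(s,[.5595,.0975,z]) for z in (.158,.128)])
E
```

```text
clock: 13.6
position: [0.5814, -0.014, 0.2776]
ee_rot: [-3.141, -0.001, 1.769]
force: [0.1, -2.7, -0.3]
gripper_width: 0.008
grasp_force: 0.7
clock: 14.22
position: [0.5802, -0.0081, 0.2776]
ee_rot: [-3.141, -0.001, 1.769]
force: [-0.5, -1.0, -0.9]
gripper_width: 0.003
grasp_force: 0.5
bed x,y -8.04081830634365e-06 -0.10794023155408328 Fbed y -0.915706590959495 [-0.5393 -1.0401 -0.9383] 14.225
red 155 332.6 263.5 256 271
blue 286 302.4 251.3
[array([333.48200054, 255.87165472]), array([332.8485103 , 264.34347542])]
```

The red head has sunk from row 255.5 to 263.5, and fully home projects to about 264. The pin seems to have dropped, so I back the arm off and look.

```bash
python3 -m jog '1 0.01 -0.05 0 0; 1 0.02 -0.1 0 0; 1 0.02 -0.1 0.2 0; 1 0.02 -0.1 0.45 0; 1 0.02 -0.1 0.7 0; 1 0.02 -0.1 0.7 0; 1 0.02 -0.1 0.7 0'
python3 - <<'E'
from h import *
np.set_printoptions(precision=4,suppress=True)
w=snap('wrist','w5');c=snap('scene','s5')
im=c['color'].astype(int);m=(im[...,0]>1.8*im[...,1])&(im[...,0]>1.8*im[...,2])&(im[...,0]>50);m[:200]=0;m[300:]=0;m[:,:290]=0;m[:,370:]=0
q=np.array([at_d(c,u,v) for v,u in zip(*np.nonzero(m))]);print('head top z',np.percentile(q[:,2],[5,50,90,97]))
im=w['color'].astype(int);m=(im[...,0]>1.8*im[...,1])&(im[...,0]>1.8*im[...,2])&(im[...,0]>90)
q=np.array([at_d(w,u,v) for v,u in zip(*np.nonzero(m))]);print('wrist head',len(q),np.median(q,0) if len(q) else '')
f=cv2.resize(c['color'][190:310,265:365],(400,480),interpolation=cv2.INTER_CUBIC)
cv2.imwrite('pics/m5.png',np.hstack([cv2.resize(w['color'],(400,300)),np.zeros((300,0,3),np.uint8)])[:,:,::-1]) if 0 else cv2.imwrite('pics/m5.png',np.hstack([w['color'][:,150:550],f])[:,:,::-1])
E
```

```text
clock: 15.15
position: [0.5841, -0.0293, 0.4172]
ee_rot: [-3.141, 0.0, 1.768]
force: [-0.0, -0.1, -0.6]
gripper_width: 0.004
grasp_force: 0.0
head top z [0.1221 0.1397 0.1421 0.1429]
wrist head 1420 [0.5605 0.095  0.1415]
```

View pics/m5.png

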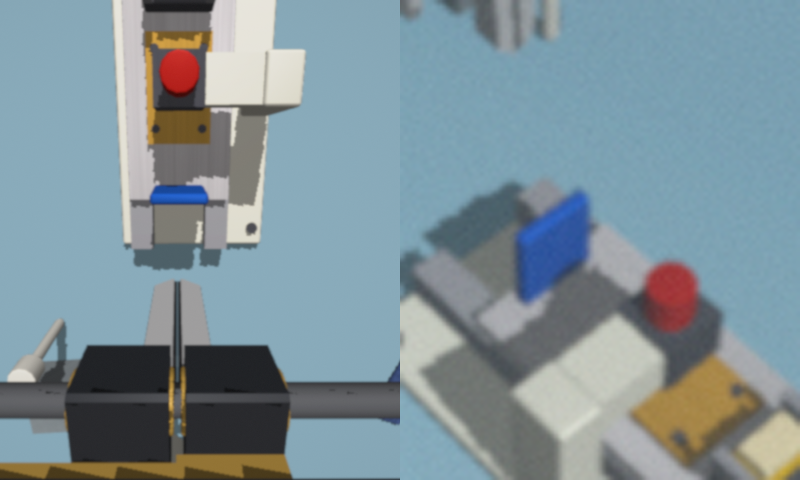

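The pin is home. The head, at wrist crop (180,72), sits flush on the guide with its top measured at z = 141.5 mm against 141 mm expected. The arm is clear of everything.

```bash
python3 -c "
from station import arm
print(arm.hand_in())"
```

```text
the job is handed in; nothing more can be done
None
```

The lock pin is through the guide and the slide's eye with its red head flush (head top measured at 141.5 mm, 141 mm when fully home). The arm is clear and the job was handed in at about 15 s. The station returned no verdict.

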